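Lock the shaft: turn the slotted disc in line and push the bar through

ROBOT

A 6-joint arm with a two-finger parallel gripper is mounted at the origin on a cart in front of the work surface, level with it; the furniture and walls round the work are solid. World frame = base frame: x ahead of the robot, y to its left, z up, the work surface at z = 0. Lengths are in m, angles in degrees, forces in N, time in s.
With the tool pointing down it reaches from about 0.3 to 0.75 m from the base axis. Payload 8.5 kg.
Tool frame: the origin (TCP) lies midway between the tips of the shut fingers; the grasp point (between the pads) lies env.tcp_to_grasp behind it (env.tcp_to_grasp is the distance from the TCP to the grasp point, in m); z points along the fingers, y is the line along which they close (so a half turn about z gives the same grasp; the last joint's range is limited). The gripper opens to 85 mm and grips with 20 to 120 N. Pads are 22 mm wide; open, the fingers measure 114 mm over their backs; the gripper's body (76 mm by 85 mm) begins 54 mm behind the grasp point. The pads swing forward as they close: fully open they stand 13 mm farther back than shut.
Start: joints at [54.013, 21.807, 74.336, -0, 83.858, -12.336], TCP at [0.221, 0.504, 0.231] pointing down, gripper open.
Joint ranges: [-178.18, 178.18], [-50.72, 133.34], [12.68, 142.11], [-81.47, 261.47], [9.98, 163.14], [-165.26, 165.26]. Speed limits (degrees/s): [136.94, 136.94, 180, 180, 180, 180].

INTERFACE

Orientations are given as a 3x3 rotation matrix whose columns are the frame's x, y, z axes.
In Python, from rig import observe, optics, job, env gives the robot as it stands. The module is installed in compiled form; this text tells all that it offers.
- The arm moves only by the shell command python3 -m jog 'ROWS' [FORCE]. ROWS is JSON, a list of rows, each a list of 7 numbers: the turn, a rotation vector about the tool's x, y, z in rad, then the shift along the tool's x, y, z in m, then the opening in per cent of the stroke, from 0 (shut) to 100 (fully open). A call has 1 to 10 rows; each row shifts and turns the commanded pose from where the row before left it, along the tool's axes as they then stand; what a row does not reach is not made up. A row lasts 1/8 s, in which the tool goes at most 62.5 mm and 10.7 degrees, less where a joint would pass 70% of its speed; a pose out of reach is approached as far as the arm can. A call is refused whole if a number of a shift passes 0.0625 or a number of a turn 0.188, either way. A call with a gripper value outside its range is refused whole. The fingers move at their own pace and stop on an object; FORCE is the grip in N (left out, the last holds). Time passes only in rows, so rows that do not move let the fingers close. It gives the time, the measured TCP pose, the force, the opening and the grip force at its end, in the units of the state.
- observe(): the state, without advancing time (a new reading comes with each control period).
- optics.get_image(name): name is "scene" or "top" or "wrist"; returns a dict with "pixels" (480x640x3 uint8, red, green, blue), "mtx" (3x3 intrinsics, pixels), "rvec" (rotation vector, rad) and "tvec" (3), from world to camera coordinates, as OpenCV has them. Camera axes: x right, y down, z forward; pixel columns grow to the right and rows downward; lengths in m; the calibration is good to about 2 mm. A picture is of the moment at which its call begins. There is no depth.
- job.close_job(): hands the job in; it is judged then, once.
The state is a dict: "time_s": time; "q": joint angles; "qvel": joint speeds; "joint_efforts": joint torques, N m; "position": TCP position; "tool_rot": TCP orientation; "ft_force": force on the tool from outside, world axes, zero at the start; "wrist_torque": the same for the moment, N m; "grip_width": finger opening in m; "gripper_force": force on a finger pad.
Only numpy, scipy, OpenCV 4.12 (cv2) and the standard library are available. Lean on these libraries where they do the work, as an engineer would, in place of code of your own. Each camera call takes 0.05 s, during which the arm holds its last target. There are 200 camera calls.

TASK

Lock the shaft on the grey base plate: push the upright peg round with closed fingers to turn the slotted disc until its slot lines up with the bar, then push the bar by its upright lug straight through the slot until its nose is fully home against the stop at the far side. Only push with the outside of the fingers: do not take the peg or the lug between the fingers, do not lift anything, and leave the samples, the jar and the small steel block where they stand.

Things in the scene. Friction and masses are not known exactly. Their poses are not given: they have to be found in the camera images.
- lock_base: Grey base plate of the shaft lock, 280 x 112 x 10 mm, fixed; place and yaw differ each run. Origin on the bench surface under the disc's axis; z up; +x is the way the bar is to be pushed. Plate from x = -193 to +87 mm; along y = 0 channel, disc (x = -40 to +40), keeper. Nothing on it is over 30 mm above the bench but the disc's peg, the bar's lug and what stands on it.
- disc (a joint): Angle (rad) of the steel disc about its vertical axis, counter-clockwise from above, limits -0.4 to 3.54, friction 0.06 N m, stays where left. 80 mm across, top 30 mm above the bench, one straight slot 16 mm wide right across. Slot in line with the bar at 0 and at pi; either will do. Starts at 0.55 to 2.6. Within 0.15 of line the bar's tapered nose enters and straightens it.
- disc_peg (a point): Top centre of the upright round finger peg on the disc: 12 mm in diameter, 28 mm above the disc's top (58 mm above the bench), 26 mm from the disc's axis, at right angles to the slot. At disc = 0 it lies at x = 0, y = +26 mm of the base plate, at disc = pi at y = -26 mm.
- bar: Loose square steel bar, 12 x 12 mm, 124 mm long, about 0.22 kg, tapered nose at its +x end, upright lug at its -x end. It lies in the channel, underside 14 mm above the bench, free to slide. Origin in the middle of its length, on its underside; x along it towards the nose, z up.
- bar_nose (a point): Tip of the bar's nose, on the bar's centre line, 62 mm ahead of the bar's origin. It starts 8 to 18 mm short of the disc's rim (x = -58 to -48 mm of the base plate) and is home at the stop (x = +66 mm).
- bar_lug (a point): Centre of the top of the bar's upright lug, 60 mm above the bench. The lug is 10 mm along the bar, 12 mm wide, and 34 mm higher than the bar; its back face is the back end of the bar, 5 mm behind this point. It slides with a few newtons; shoving hard (over about 30 N) once it is blocked tips its back end up.
- keeper_stop (a point): Middle of the face of the stop, at x = +66 mm of the base plate, 20 mm above the bench, on the bar's line: the inner end wall of an open-topped aluminium keeper (cheeks 15 mm apart, top 30 mm above the bench, x = +46 to +74 mm).
- channel (a point): Floor of the open-topped channel that guides the bar, at x = -111 mm of the base plate, y = 0, 14 mm above the bench. Two aluminium rails, inner gap 14 mm, tops 28 mm above the bench, run from x = -178 to -44 mm.
- gauge_block: Small loose steel block, 24 x 40 x 25 mm, standing on the base plate beside the channel; leave it alone. Origin at the centre of its underside.
- tall_sample: Loose round metal sample, 34 mm in diameter, 45 mm tall, on the bench beside the plate; leave it alone. Origin at the centre of its underside.
- short_sample: Loose round metal sample, 36 mm in diameter, 28 mm tall, on the bench beside the plate; leave it alone. Origin at the centre of its underside.
- jar: Loose white screw-lid jar, 45 mm in diameter, 24 mm tall, on the bench beside the plate; leave it alone. Origin at the centre of its underside.
Things that resemble listed ones, but are neither listed nor needed, are in the scene too. There is more than one size of the bar; the job needs the largest.

How it is judged (in metres and radians):
On the way, in this order (a step that is already met when the one before it is completed fails the run):
1. the disc's slot is in line with the bar (within 0.17 rad) while the bar is still short of the disc ((value of joint disc between -0.17 and 0.17 rad or value of joint disc between 2.97159 and 3.31159 rad) and x of bar_nose in the frame of lock_base below -0.038 m), for 0.1 s.
2. the bar is through the slot and home at the stop ((value of joint disc between -0.17 and 0.17 rad or value of joint disc between 2.97159 and 3.31159 rad) and x of bar_nose in the frame of lock_base above 0.061 m and y of bar_nose in the frame of lock_base between -0.004 and 0.004 m and z of bar_nose in the frame of lock_base below 0.024 m and z of bar_lug in the frame of lock_base below 0.065 m), for 0.2 s.
At the end, for the whole second after the job is handed in: The bar lies through the disc's slot with its nose within 5 mm of the stop and within 4 mm of the bar's line, down in the channel, slot in line within 0.17 rad, everything at rest (all of step 2 and linear speed of bar below 0.01 m/s and velocity of joint disc between -0.05 and 0.05 rad/s); the robot touches nothing.
It fails at once if the bar is lifted (over 15 mm) (z of bar_nose in the frame of lock_base above 0.035 m or z of bar_lug in the frame of lock_base above 0.075 m).
It fails at once if the peg or the lug is taken between the fingers (grasp point over it, lower than 70 mm above the bench) ((horizontal distance between the grasp point and disc_peg below 0.007 m and z of the grasp point in the frame of lock_base below 0.07 m) or (horizontal distance between the grasp point and bar_lug below 0.007 m and z of the grasp point in the frame of lock_base below 0.07 m)).
It fails at once if the steel block, a sample or the jar is moved by over 15 mm or tipped over (distance of any of gauge_block, tall_sample, short_sample, jar from where it was at the start of the episode above 0.015 m or angle between any of gauge_block, tall_sample, short_sample, jar's own z axis and vertical above 0.4 rad).
It also fails if it takes over 51 s, if anything falls off the work surface, if the arm or the gripper's body presses on something with over 40 N, if the wrist force passes 120 N, or if a joint passes its speed limit or range.

## Working session

There is one attempt and no reset: what is moved stays moved. The work goes in short steps, Python scripts to look and compute and a shell command to move; the robot and the scene stay as the last step left them, time stands still between calls to the robot, and variables do not carry over. Pictures are saved under pics/ and viewed, at most 10 in all, crops included, and the job is handed in when it is done.

```bash
mkdir -p pics
python3 - <<'E'
from rig import observe, optics, env
import cv2,pickle
s=observe(); print({k:s[k] for k in('time_s','position','tool_rot','grip_width')}, env.tcp_to_grasp)
for n in('top','scene'):
    d=optics.get_image(n); pickle.dump(d,open(n+'.pkl','wb')); cv2.imwrite(f'pics/{n}1.png',d['pixels'][:,:,::-1])
    R=cv2.Rodrigues(d['rvec'])[0]; print(n,-R.T@d['tvec'].reshape(3),d['mtx'][0,0])
E
```

```text
{'time_s': 0.0, 'position': array([0.22049107, 0.50355065, 0.23069717]), 'tool_rot': array([[-9.15975761e-01,  4.01232673e-01, -8.64842664e-04],
       [ 4.01233484e-01,  9.15975029e-01, -1.19863109e-03],
       [ 3.11244329e-04, -1.44492086e-03, -9.99998908e-01]]), 'grip_width': 0.08539972032479477} 0.0187
top [ 0.41075705 -0.0993525   0.90091428] 503.7689713430508
scene [-0.01634039 -0.54597561  0.85472341] 585.2962833730737
```

View pics/top1.png

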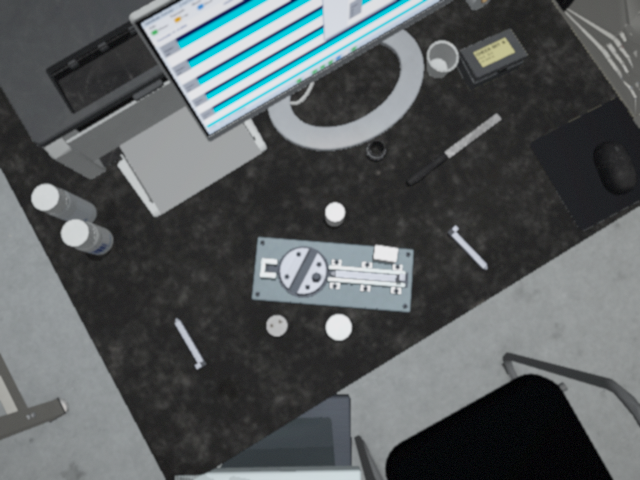

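View pics/scene1.png

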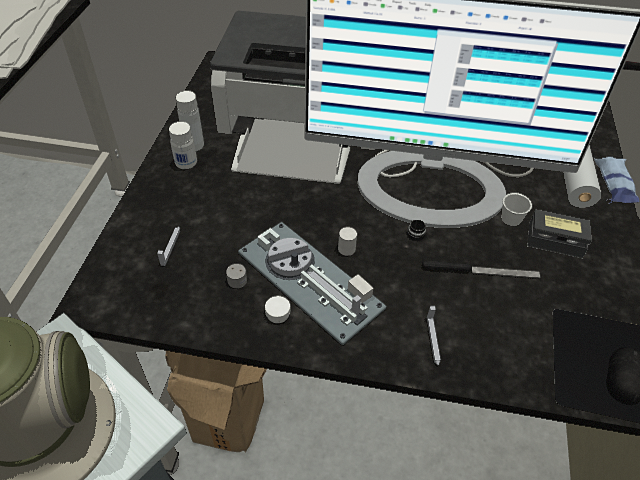

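The top view shows the plate centred near (332,274): keeper at (268,268), disc at (302,270), what looks like the peg at (317,277), lug at (402,277) and block at (386,254). Things that could be taken for the bar are the one in the channel at (368,275), a loose decoy at (468,247) and a loose decoy at (190,345). I choose the one in the channel, and will check it in a crop.

```bash
cat > h.py <<'E'
import cv2,numpy as np,pickle
def ray(d,uv,z):
    R=cv2.Rodrigues(d['rvec'])[0]; t=np.ravel(d['tvec']); c=-R.T@t
    p=cv2.undistortPoints(np.float64(uv).reshape(-1,1,2),d['mtx'],None).reshape(-1,2)
    w=np.c_[p,np.ones(len(p))]@R
    return c+w*((z-c[2])/w[:,2:])
def proj(d,P): return cv2.projectPoints(np.float64(P).reshape(-1,3),d['rvec'],d['tvec'],d['mtx'],None)[0].reshape(-1,2)
E
python3 - <<'E'
from h import *
T=pickle.load(open('top.pkl','rb'));S=pickle.load(open('scene.pkl','rb'))
im=T['pixels']; hsv=cv2.cvtColor(im,cv2.COLOR_RGB2HSV)
print(im[300,330],im[243,300],im[306,300])
m=cv2.inRange(im[225:330,240:430],np.uint8([75,85,85]),np.uint8([255,255,255]))
cs=cv2.findContours(m,cv2.RETR_EXTERNAL,cv2.CHAIN_APPROX_NONE)[0]
c=max(cs,key=cv2.contourArea)+np.array([240,225]); r=cv2.minAreaRect(c.astype(np.float32)); print(r)
b=cv2.boxPoints(r); P=ray(T,b,0.010); print(b,P)
print(np.linalg.norm(P-np.roll(P,1,0),axis=1))
a=cv2.resize(im[225:330,240:430],(760,420),interpolation=cv2.INTER_CUBIC)
cv2.imwrite('pics/tc.png',a[:,:,::-1])
a=cv2.resize(S['pixels'][210:350,230:400],(728,600),interpolation=cv2.INTER_CUBIC)
cv2.imwrite('pics/sc.png',a[:,:,::-1])
E
```

```text
[145 160 167] [147 161 169] [48 47 45]
((333.0086364746094, 273.03515625), (159.41586303710938, 65.58116912841797), 4.600095748901367)
[[250.92764 299.3275 ]
 [256.1873  233.95758]
 [415.08963 246.7428 ]
 [409.83    312.11273]] [[ 0.44359931  0.02619015  0.01      ]
 [ 0.55997801  0.01730736  0.01      ]
 [ 0.53278035 -0.2665746   0.01      ]
 [ 0.41697714 -0.25280433  0.01      ]]
[0.28026178 0.11671721 0.28518183 0.11661905]
```

View pics/tc.png

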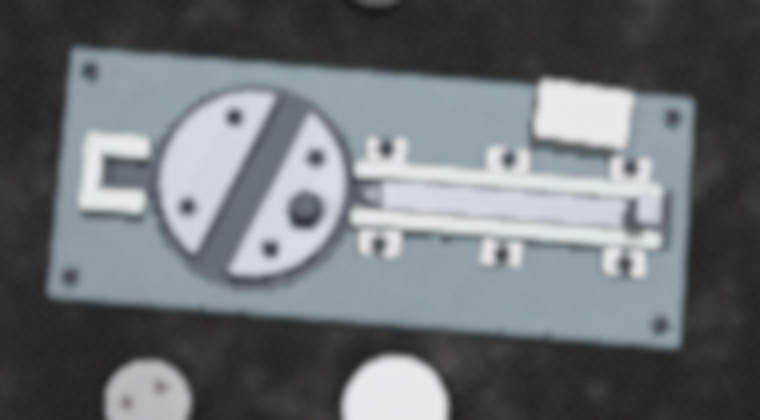

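View pics/sc.png

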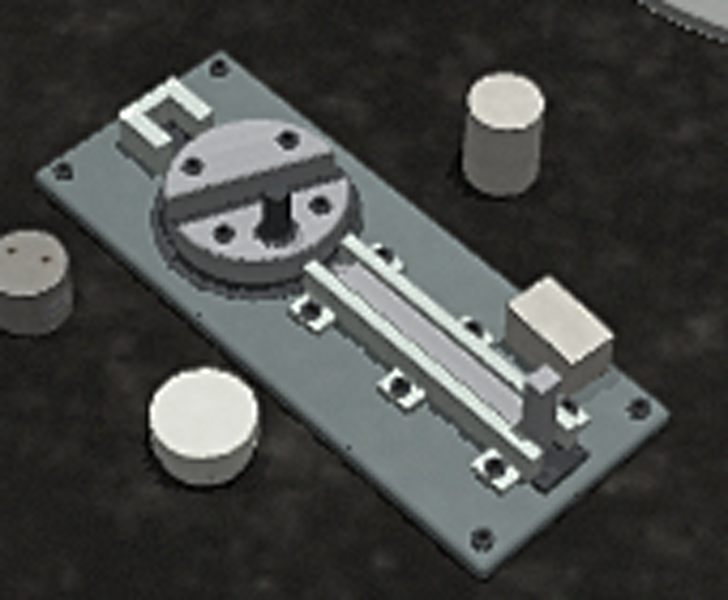

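The crops confirm the bar in the channel: it is the longest, with its lug at crop (648,210), which is top (402,277). The peg is at crop (305,208) on the disc centred at (254,183). The plate corners are at (73,48), (694,97), (680,348) and (48,297). Next is a rigid fit from both views.

```bash
cat >> h.py <<'E'
def fit(B,W): # rigid 2D base->world
    B=np.float64(B);W=np.float64(W)[:,:2];b=B.mean(0);w=W.mean(0);X=(B-b);Y=(W-w)
    th=np.arctan2((X[:,0]*Y[:,1]-X[:,1]*Y[:,0]).sum(),(X*Y).sum());R=np.array([[np.cos(th),-np.sin(th)],[np.sin(th),np.cos(th)]])
    t=w-R@b; return th,R,t,(B@R.T+t-W)*1000
E
python3 - <<'E'
from h import *
T=pickle.load(open('top.pkl','rb'));S=pickle.load(open('scene.pkl','rb'))
B=np.array([[87,-56],[-193,-56],[-193,56],[87,56]])/1000
f=lambda a,s,o:(np.float64(a)+.5)/s-.5+np.array(o)
ct=f([[73,48],[694,97],[680,348],[48,297]],4,(240,225)); cs=f([[222,50],[670,415],[487,577],[38,177]],4.284,(230,210))
A=[]
for d,c,pk,lg in((T,ct,f([[307,205]],4,(240,225)),f([[650,207]],4,(240,225))),(S,cs,f([[275,197]],4.284,(230,210)),f([[542,377]],4.284,(230,210)))):
    W=ray(d,c,.010); th,R,t,e=fit(B,W); print(np.degrees(th),t,e.round(1).tolist())
    for p,z in((pk,.058),(lg,.060)): 
        w=ray(d,p,z)[0,:2]; print('  world',w,'base',R.T@(w-t)*1000)
# pooled
W=np.r_[ray(T,ct,.01),ray(S,cs,.01)]; th,R,t,e=fit(np.r_[B,B],W); print(np.degrees(th),t)
np.savez('base.npz',th=th,R=R,t=t)
p=lambda P:proj(T,np.r_[R@np.array(P[:2])+t,P[2]])
# checks: disc centre, keeper corner
print('disc px',p([0,0,.03]),'keeper end',p([.074,0,.03]),f([[254,183],[82,172]],4,(240,225)))
E
```

```text
84.57456299052626 [ 0.49158432 -0.06627217] [[0.5, 0.8], [0.1, -0.8], [-0.2, -0.6], [-0.3, 0.7]]
  world [ 0.47931146 -0.0899644 ] base [-24.74649054   9.97777265]
  world [ 0.47617677 -0.23350574] base [-167.94116485   -0.47345144]
84.41585800014093 [ 0.48736267 -0.06692704] [[0.2, -0.6], [1.6, -2.1], [-0.8, 0.6], [-1.0, 2.1]]
  world [ 0.4724428  -0.09052045] base [-24.93325286  12.55325434]
  world [ 0.4723006 -0.2309834] base [-164.7434562    -0.97331441]
84.49528327051104 [ 0.48947344 -0.06659955]
disc px [[303.01758182 271.53297308]] keeper end [[260.48612    268.07853483]] [[303.125 270.375]
 [260.125 267.625]]
```

```bash
python3 -m jog '[[0,0,0.103,0,0,0,0],[0,0,0,-0.049,-0.035,0.005,0],[0,0,0,-0.049,-0.035,0.005,0],[0,0,0,-0.049,-0.035,0.005,0],[0,0,0,-0.049,-0.035,0.005,0],[0,0,0,-0.049,-0.035,0.005,0],[0,0,0,-0.049,-0.035,0.005,0],[0,0,0,-0.049,-0.035,0.005,0],[0,0,0,-0.049,-0.035,0.005,0],[0,0,0,-0.049,-0.035,0.005,0]]'
python3 -m jog '[[0,0,0,-0.049,-0.035,0.005,0],[0,0,0,-0.049,-0.035,0.005,0],[0,0,0,0,0,0,0],[0,0,0,0,0,0,0]]'
cat > st.py <<'E'
from h import *
from rig import observe
s=observe(); b=np.load('base.npz'); p=s['position']; R=s['tool_rot']
print('t',s['time_s'],'p',p.round(4),'base mm',(b['R'].T@(p[:2]-b['t'])*1000).round(1),'yaw_base',round(np.degrees(np.arctan2(R[1,0],R[0,0])-b['th']),2),'tilt',R[:2,2].round(4),'F',np.round(s['ft_force'],1),'grip',s['grip_width'])
E
python3 st.py
```

```text
time_s: 1.35
position: [0.4493, 0.0103, 0.1861]
tool_rot: [[-0.87, 0.494, -0.0], [0.494, 0.87, 0.0], [0.0, 0.0, -1.0]]
ft_force: [1.3, 0.1, 0.1]
grip_width: -0.0002
gripper_force: 0.0
time_s: 1.85
position: [0.4992, -0.0967, 0.1759]
tool_rot: [[-0.87, 0.494, -0.001], [0.494, 0.87, 0.001], [0.001, 0.0, -1.0]]
ft_force: [-0.3, 0.7, -0.1]
grip_width: -0.0001
gripper_force: 0.0
t 1.85 p [ 0.4992 -0.0967  0.1759] base mm [-29.  -12.6] yaw_base 65.93 tilt [-0.0011  0.0007] F [-0.3  0.7 -0.1] grip -7.792567580870294e-05
```

```bash
python3 -m jog '[[0,0,0,-0.003,-0.0046,0.04,0],[0,0,0,0,0,0.04,0],[0,0,0,0,0,0.02,0],[0,0,0,0,0,0,0]]' >/dev/null
python3 st.py
python3 - <<'E'
from rig import optics
import cv2,numpy as np
a=optics.get_image('scene')['pixels'][190:330,230:400]; w=optics.get_image('wrist')['pixels']
cv2.imwrite('pics/c2.png',np.hstack([cv2.resize(a,(400,330),interpolation=cv2.INTER_CUBIC),cv2.resize(w,(400,330))])[:,:,::-1])
E
```

```text
t 2.35 p [ 0.4991 -0.101   0.0757] base mm [-33.3 -12.9] yaw_base 66.04 tilt [-0.0025  0.0013] F [-0.3 -0.1 -0. ] grip -2.6706785798388793e-05
```

View pics/c2.png

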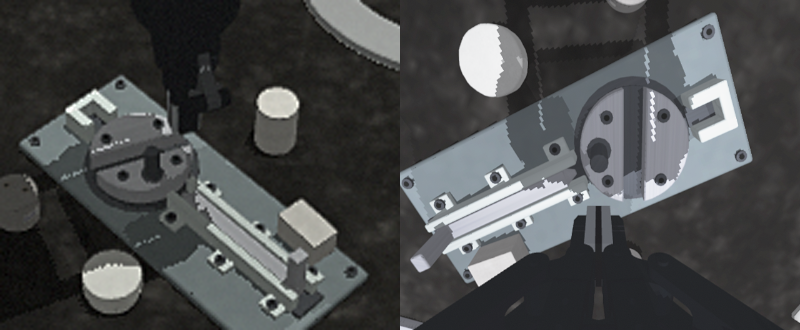

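The wrist view shows the peg at (597,150) straight ahead of the shut fingertips at (598,212), and the slot parallel to the push direction, so the yaw is right. Now I descend and advance to contact.

```bash
python3 -m jog '[[0,0,0,0,0,0.018,0],[0,0,0,0,0,0.017,0],[0,0,0,0,0,0,0]]' |grep force; python3 st.py
python3 -m jog '[[0,0,0,0.002,0,0,0],[0,0,0,0.002,0,0,0],[0,0,0,0.002,0,0,0],[0,0,0,0,0,0,0]]' |grep force;python3 st.py
python3 -m jog '[[0,0,0,0.002,0,0,0],[0,0,0,0,0,0,0]]' |grep force;python3 st.py
```

```text
ft_force: [-0.3, -0.9, 0.2]
gripper_force: 0.0
t 2.825 p [ 0.4999 -0.1022  0.0417] base mm [-34.4 -13.8] yaw_base 65.98 tilt [-0.0001  0.    ] F [-0.3 -0.9  0.2] grip 0.00027593557703691727
ft_force: [-0.3, -0.7, -0.1]
gripper_force: 0.0
t 3.325 p [ 0.4947 -0.0994  0.0415] base mm [-32.2  -8.3] yaw_base 65.96 tilt [ 0.0002 -0.0001] F [-0.3 -0.7 -0.1] grip -0.00024312456101596545
ft_force: [-0.2, -0.1, -0.4]
gripper_force: 0.0
t 3.575 p [ 0.4929 -0.0984  0.0413] base mm [-31.4  -6.4] yaw_base 65.95 tilt [-0.0001  0.0001] F [-0.2 -0.1 -0.4] grip -6.498187633111134e-05
```

```bash
for i in 1 2; do python3 -m jog '[[0,0,0,0.002,0,0,0],[0,0,0,0,0,0,0]]' >/dev/null;python3 st.py; done; python3 -m jog '[[0,0,0,0.0015,0,0,0],[0,0,0,0,0,0,0]]' >/dev/null;python3 st.py
```

```text
t 3.825 p [ 0.4912 -0.0975  0.0413] base mm [-30.6  -4.7] yaw_base 65.95 tilt [ 0.0001 -0.0001] F [ 1.1  0.1 -0.3] grip 0.000167719689894488
t 4.075 p [ 0.4897 -0.0968  0.0414] base mm [-30.1  -3.1] yaw_base 65.95 tilt [ 0.0005 -0.0006] F [ 0.9 -2.5 -0.3] grip 3.421546999023946e-05
t 4.325 p [ 0.4882 -0.0959  0.0414] base mm [-29.3  -1.5] yaw_base 65.95 tilt [ 0.0001 -0.0001] F [ 0.5 -3.3 -0.2] grip -0.0002461834106953309
```

```bash
python3 -m jog '[[0,0,0.1,0.0026,-0.0017,0,0],[0,0,0.1,0.0026,-0.0017,0,0],[0,0,0.1,0.0026,-0.0017,0,0],[0,0,0.1,0.0026,-0.0017,0,0],[0,0,0,0,0,0,0]]' |grep force; python3 st.py
python3 -m jog '[[0,0,0.1,0.0026,-0.0017,0,0],[0,0,0.1,0.0026,-0.0017,0,0],[0,0,0.1,0.0026,-0.0017,0,0],[0,0,0.1,0.0026,-0.0017,0,0],[0,0,0,0,0,0,0]]' |grep force; python3 st.py
python3 - <<'E'
from rig import optics
import cv2,numpy as np,pickle
S=optics.get_image('scene'); pickle.dump(S,open('s2.pkl','wb'))
a=S['pixels'][190:330,230:400]; W=optics.get_image('wrist'); pickle.dump(W,open('w2.pkl','wb'))
cv2.imwrite('pics/c3.png',np.hstack([cv2.resize(a,(400,330),interpolation=cv2.INTER_CUBIC),cv2.resize(W['pixels'],(400,330))])[:,:,::-1])
E
```

```text
ft_force: [2.0, -0.2, 0.3]
gripper_force: 0.5
t 4.95 p [ 0.4758 -0.0944  0.0414] base mm [-29.   10.9] yaw_base 43.08 tilt [-0.0001  0.0005] F [ 2.  -0.2  0.3] grip -6.342783362234658e-05
ft_force: [0.8, -0.7, 1.2]
gripper_force: 0.5
t 5.575 p [ 0.4649 -0.0888  0.0413] base mm [-24.4  22.3] yaw_base 20.27 tilt [-0.0003  0.0003] F [ 0.8 -0.7  1.2] grip -0.00017312370234805728
```

View pics/c3.png

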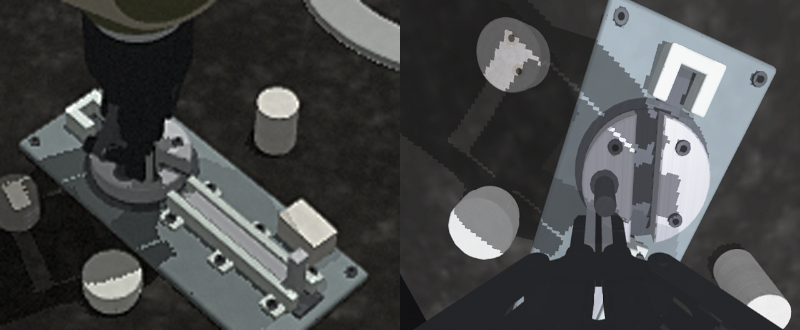

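The wrist view shows the peg at (603,190) on the fingers and the slot at x≈645, parallel to the tool, so the disc is near 20°. I carry on along the arc.

```bash
python3 -m jog '[[0,0,0.1,0.0026,-0.0017,0,0],[0,0,0.1,0.0026,-0.0017,0,0],[0,0,0.08,0.0021,-0.0014,0,0],[0,0,0,0,0,0,0]]' |grep force; python3 st.py
python3 - <<'E'
from rig import optics
import cv2,numpy as np,pickle
W=optics.get_image('wrist'); pickle.dump(W,open('w3.pkl','wb'))
cv2.imwrite('pics/c4.png',cv2.resize(W['pixels'][100:420,220:600],(760,600),interpolation=cv2.INTER_CUBIC)[:,:,::-1])
E
```

```text
ft_force: [1.4, -1.5, -0.5]
gripper_force: 0.6
t 6.175 p [ 0.459  -0.0825  0.0413] base mm [-18.8  28.8] yaw_base 4.22 tilt [-0.0003  0.0001] F [ 1.4 -1.5 -0.5] grip -2.493467047907933e-05
```

View pics/c4.png

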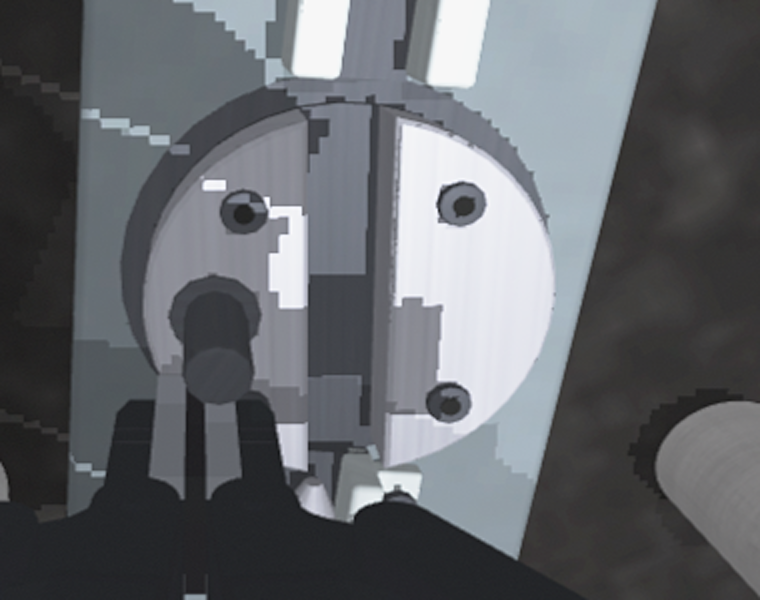

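The close view shows the slot's top edges at about (308,115)-(306,465) and (398,120)-(385,465), with plate edges at (82,0)-(68,515) and (657,0)-(520,555). I compute the angles by casting rays.

Run:
```python
from h import *
W=pickle.load(open('w3.pkl','rb')); b=np.load('base.npz')
f=lambda a:(np.float64(a)+.5)/[2,1.875]-.5+np.array([220,100])
for n,z,a in(('slotL',.03,[[306,465],[308,115]]),('slotR',.03,[[385,465],[398,120]]),('plateL',.01,[[68,515],[82,0]]),('plateR',.01,[[520,555],[657,0]]),('cheekL',.03,[[340,75],[348,0]]),('cheekR',.03,[[412,75],[437,0]])):
    P=ray(W,f(a),z); d=(P[1]-P[0])[:2]; print(n,np.degrees(np.arctan2(d[1],d[0])-b['th']).round(2),((P[:,:2]-b['t'])@b['R']*1000).round(1).tolist())
```

```text
slotL 6.33 [[-35.6, 5.5], [41.2, 14.0]]
slotR 6.54 [[-34.4, -10.8], [41.4, -2.1]]
plateL 0.28 [[-67.6, 56.7], [58.4, 57.3]]
plateR 0.22 [[-71.8, -53.7], [66.6, -53.2]]
cheekL 1.49 [[49.0, 9.3], [62.4, 9.6]]
cheekR -9.11 [[50.0, -3.3], [63.6, -5.5]]
```

```bash
python3 -m jog '[[0,0,0.055,0.0015,-0.0009,0,0],[0,0,0.055,0.0015,-0.0009,0,0],[0,0,0,0,0,0,0]]' |grep force; python3 st.py
python3 -m jog '[[0,0,0,-0.006,0,0,0],[0,0,0,-0.006,0,-0.04,0],[0,0,0,0,0,-0.05,0],[0,0,0,-0.05,0.02,-0.01,0],[0,0,0,0,0,0,0]]' |grep force; python3 st.py
python3 - <<'E'
from rig import optics
import cv2,numpy as np,pickle
W=optics.get_image('wrist'); pickle.dump(W,open('w4.pkl','wb'))
cv2.imwrite('pics/c5.png',W['pixels'][:,:,::-1])
E
```

```text
ft_force: [0.5, -1.5, 0.5]
gripper_force: 0.7
t 6.6 p [ 0.4574 -0.0795  0.0413] base mm [-15.9  30.7] yaw_base -2.08 tilt [-0.0004  0.0001] F [ 0.5 -1.5  0.5] grip 2.8431313752941853e-05
ft_force: [0.3, 0.8, -0.0]
gripper_force: 0.0
t 7.225 p [ 0.4697 -0.1463  0.1421] base mm [-81.3  12. ] yaw_base -2.3 tilt [ 0.0021 -0.0015] F [ 0.3  0.8 -0. ] grip 0.00023183407773624687
```

View pics/c5.png

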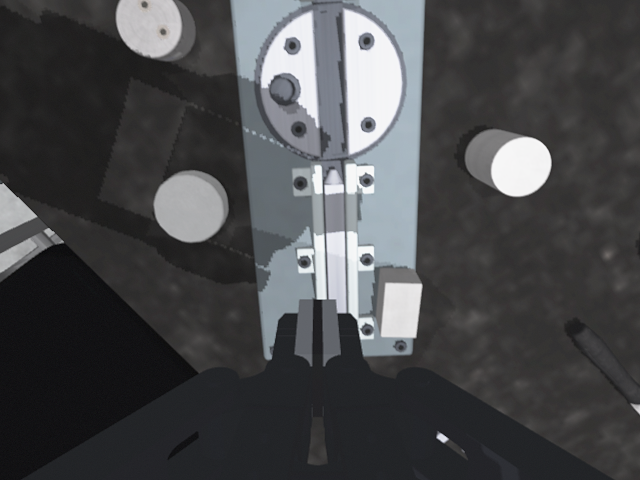

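The slot looks in line with the bar: its edges run (313,8)-(318,150) and (343,5)-(347,155), with the bar nose at (333,172) still short of the disc. I measure it.

Run:
```python
from h import *
W=pickle.load(open('w4.pkl','rb')); b=np.load('base.npz')
for n,z,a in(('slotL',.03,[[318,150],[313.5,10]]),('slotR',.03,[[346.5,155],[343,8]]),('plateL',.01,[[265,355],[234,0]]),('plateR',.01,[[412,345],[422,0]]),('railLout',.028,[[317,300],[312,165]]),('railRout',.028,[[358,300],[355,165]]),('nose',.02,[[333,172],[333,172]])):
    P=ray(W,a,z); d=(P[1]-P[0])[:2]; print(n,np.degrees(np.arctan2(d[1],d[0])-b['th']).round(2),((P[:,:2]-b['t'])@b['R']*1000).round(1).tolist())
```

```text
slotL -0.41 [[-32.6, 10.4], [41.0, 9.9]]
slotR 0.32 [[-36.2, -6.2], [41.3, -5.8]]
plateL -0.27 [[-184.8, 55.9], [50.9, 54.8]]
plateR 0.33 [[-180.8, -53.3], [46.6, -52.0]]
railLout -0.41 [[-131.5, 15.0], [-41.6, 14.4]]
railRout 0.58 [[-132.6, -12.2], [-42.7, -11.3]]
nose -84.5 [[-47.9, 1.7], [-47.9, 1.7]]
```

```bash
python3 -m jog '[[0,0,-0.04,0,0,0,0],[0,0,0,-0.05,0.005,0,0],[0,0,0,-0.05,0.005,0,0],[0,0,0,-0.015,0,0,0],[0,0,0,0,0,0,0]]' |grep force; python3 st.py
```

```text
ft_force: [0.6, 0.3, 0.0]
gripper_force: 0.0
t 7.9 p [ 0.4674 -0.2585  0.1406] base mm [-193.1    3.5] yaw_base 0.04 tilt [-0.0014  0.0016] F [0.6 0.3 0. ] grip 0.00022569943568527052
```

```bash
python3 -m jog '[[0,0,0,-0.004,0.0018,0.05,0],[0,0,0,0,0,0.04,0],[0,0,0,0,0,0.009,0],[0,0,0,0,0,0,0]]' |grep force; python3 st.py
python3 -m jog '[[0,0,0,0.004,0,0,0],[0,0,0,0.004,0,0,0],[0,0,0,0,0,0,0]]' |grep force; python3 st.py
python3 -m jog '[[0,0,0,0.003,0,0,0],[0,0,0,0.003,0,0,0],[0,0,0,0,0,0,0]]' |grep force; python3 st.py
```

```text
ft_force: [0.5, -0.2, 0.0]
gripper_force: 0.0
t 8.4 p [ 0.4697 -0.2623  0.0429] base mm [-196.7    0.9] yaw_base 0.13 tilt [-0.      0.0002] F [ 0.5 -0.2  0. ] grip 1.8886715984902485e-05
ft_force: [-0.2, 0.1, -0.2]
gripper_force: 0.0
t 8.775 p [ 0.4704 -0.2549  0.043 ] base mm [-189.3    1. ] yaw_base 0.09 tilt [ 0.0008 -0.0006] F [-0.2  0.1 -0.2] grip 0.00041410717893480695
ft_force: [-0.0, 0.7, -0.0]
gripper_force: 0.0
t 9.15 p [ 0.4707 -0.249   0.0423] base mm [-183.4    1.2] yaw_base 0.08 tilt [-0.0001  0.0001] F [-0.   0.7 -0. ] grip 0.0002520684093822236
```

```bash
python3 -m jog '[[0,0,0,0.004,0,0,0],[0,0,0,0.004,0,0,0],[0,0,0,0.004,0,0,0],[0,0,0,0.004,0,0,0],[0,0,0,0.004,0,0,0],[0,0,0,0.004,0,0,0]]' |grep force; python3 st.py
python3 -m jog '[[0,0,0,0.004,0,0,0],[0,0,0,0.004,0,0,0],[0,0,0,0.004,0,0,0],[0,0,0,0.004,0,0,0],[0,0,0,0.004,0,0,0],[0,0,0,0.004,0,0,0]]' |grep force; python3 st.py
```

```text
ft_force: [-0.7, -0.7, 0.1]
gripper_force: 0.5
t 9.9 p [ 0.473  -0.2251  0.0423] base mm [-159.3    1.2] yaw_base 0.06 tilt [-0. -0.] F [-0.7 -0.7  0.1] grip -0.00021680498744231844
ft_force: [0.2, -2.0, 0.4]
gripper_force: 0.6
t 10.65 p [ 0.4753 -0.2012  0.0423] base mm [-135.3    1.2] yaw_base 0.06 tilt [ 0. -0.] F [ 0.2 -2.   0.4] grip 8.289020614551599e-07
```

```bash
python3 -m jog '[[0,0,0,0.004,0,0,0],[0,0,0,0.004,0,0,0],[0,0,0,0.004,0,0,0],[0,0,0,0.004,0,0,0],[0,0,0,0.004,0,0,0]]' |grep force; python3 st.py
python3 -m jog '[[0,0,0,0.004,0,0,0],[0,0,0,0.004,0,0,0],[0,0,0,0.004,0,0,0],[0,0,0,0.004,0,0,0],[0,0,0,0.004,0,0,0]]' |grep force; python3 st.py
python3 -m jog '[[0,0,0,0.004,0,0,0],[0,0,0,0.004,0,0,0],[0,0,0,0.004,0,0,0],[0,0,0,0.002,0,0,0],[0,0,0,0.002,0,0,0]]' |grep force; python3 st.py
```

```text
ft_force: [-0.2, -1.3, 1.5]
gripper_force: 0.8
t 11.275 p [ 0.4772 -0.1813  0.0424] base mm [-115.4    1.2] yaw_base 0.06 tilt [ 0.0001 -0.0001] F [-0.2 -1.3  1.5] grip 8.087650172798067e-05
ft_force: [-0.4, -2.9, 1.7]
gripper_force: 1.1
t 11.9 p [ 0.4791 -0.1614  0.0424] base mm [-95.4   1.2] yaw_base 0.06 tilt [ 0.0001 -0.0001] F [-0.4 -2.9  1.7] grip 6.90120820140262e-05
ft_force: [-0.2, -2.2, 0.9]
gripper_force: 1.0
t 12.525 p [ 0.4806 -0.1455  0.0423] base mm [-79.4   1.3] yaw_base 0.06 tilt [-0.0001  0.0001] F [-0.2 -2.2  0.9] grip -0.0002586540230035196
```

Now slow steps until the stop shows in the force.

```bash
python3 -m jog '[[0,0,0,0.002,0,0,0],[0,0,0,0.002,0,0,0],[0,0,0,0.002,0,0,0],[0,0,0,0,0,0,0]]' |grep ft_; python3 st.py
for i in 1 ; do python3 -m jog '[[0,0,0,0.0015,0,0,0],[0,0,0,0,0,0,0]]' |grep ft_; python3 st.py; done
python3 -m jog '[[0,0,0,0.0015,0,0,0],[0,0,0,0,0,0,0]]' |grep ft_; python3 st.py
```

```text
ft_force: [0.8, 0.3, -1.0]
t 13.025 p [ 0.481  -0.1394  0.0422] base mm [-73.2   1.4] yaw_base 0.07 tilt [-0.0004  0.0005] F [ 0.8  0.3 -1. ] grip 0.00016701388269513783
ft_force: [0.6, 0.2, 0.7]
t 13.275 p [ 0.4812 -0.138   0.0422] base mm [-71.9   1.4] yaw_base 0.06 tilt [-0.0003  0.0004] F [0.6 0.2 0.7] grip -0.00040347248733636586
ft_force: [-0.4, 0.1, -0.8]
t 13.525 p [ 0.4814 -0.1365  0.0423] base mm [-70.4   1.4] yaw_base 0.06 tilt [-0.0002  0.0003] F [-0.4  0.1 -0.8] grip 0.00020117257982929003
```

```bash
for i in 1; do python3 -m jog '[[0,0,0,0.001,0,0,0],[0,0,0,0,0,0,0]]' |grep ft_; python3 -m jog '[[0,0,0,0.001,0,0,0],[0,0,0,0,0,0,0]]' |grep ft_;  python3 -m jog '[[0,0,0,0.001,0,0,0],[0,0,0,0,0,0,0]]' |grep ft_; python3 -m jog '[[0,0,0,0.001,0,0,0],[0,0,0,0,0,0,0]]' |grep ft_;done; python3 st.py
python3 - <<'E'
from rig import optics
import cv2,numpy as np,pickle
W=optics.get_image('wrist'); pickle.dump(W,open('w5.pkl','wb'))
S=optics.get_image('scene')['pixels'][190:330,230:400]
cv2.imwrite('pics/c6.png',np.hstack([cv2.resize(S,(400,480),interpolation=cv2.INTER_CUBIC),W['pixels'][:,200:600]])[:,:,::-1])
E
```

```text
ft_force: [-0.5, -0.1, 0.2]
ft_force: [0.0, -0.3, 1.1]
ft_force: [0.3, -1.6, 0.1]
ft_force: [-0.0, -5.1, 0.4]
t 14.525 p [ 0.4821 -0.1334  0.0426] base mm [-67.2   0.9] yaw_base 0.07 tilt [ 0.0009 -0.0015] F [-0.  -5.1  0.4] grip -0.0001280377060439572
```

View pics/c6.png

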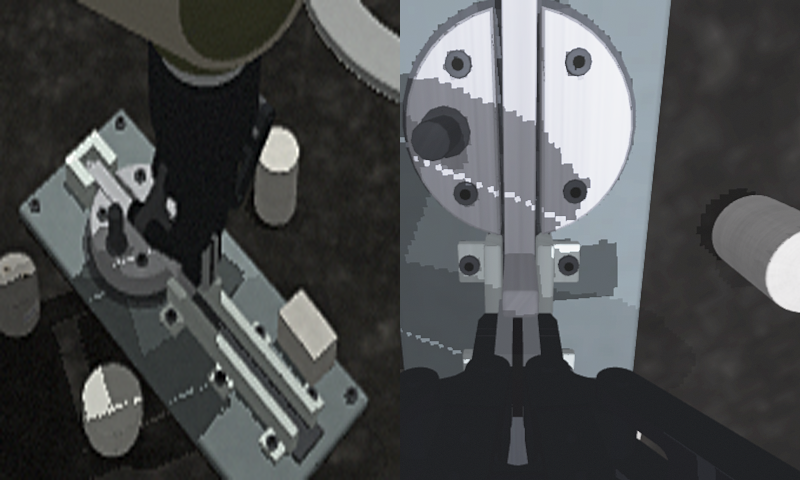

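The bar is through the slot and its nose is in the keeper (scene crop, about (90,160)). The force rises at x=-67, the predicted home position. I press 1 to 2 mm more to confirm it is hard against the stop.

```bash
python3 -m jog '[[0,0,0,0.001,0,0,0],[0,0,0,0,0,0,0]]' |grep ft_; python3 st.py; python3 -m jog '[[0,0,0,0.0007,0,0,0],[0,0,0,0,0,0,0]]' |grep ft_; python3 st.py
```

```text
ft_force: [-2.1, -9.5, 0.6]
t 14.875 p [ 0.4826 -0.1332  0.0428] base mm [-67.    0.5] yaw_base 0.07 tilt [ 0.0018 -0.003 ] F [-2.1 -9.5  0.6] grip -1.4710954329699222e-05
ft_force: [-1.0, -11.4, 1.5]
t 15.125 p [ 0.4829 -0.1331  0.043 ] base mm [-66.8   0.2] yaw_base 0.07 tilt [ 0.0024 -0.0041] F [ -1.  -11.4   1.5] grip -0.00015817612284213718
```

```bash
python3 -m jog '[[0,0,0,-0.006,0,0,0],[0,0,0,-0.01,0,0,0],[0,0,0,0,0,-0.05,0],[0,0,0,0,0,-0.05,0],[0,0,0,-0.03,0,-0.03,0],[0,0,0,0,0,0,0]]' |grep ft_; python3 st.py
python3 - <<'E'
from rig import optics
import cv2,numpy as np,pickle
W=optics.get_image('wrist'); pickle.dump(W,open('w6.pkl','wb'))
cv2.imwrite('pics/c7.png',W['pixels'][:,:,::-1])
E
```

```text
ft_force: [-0.1, 0.9, -0.4]
t 15.875 p [ 0.4782 -0.1787  0.1742] base mm [-112.7    0.5] yaw_base -0.05 tilt [ 0.0039 -0.0024] F [-0.1  0.9 -0.4] grip 7.193329184732973e-05
```

View pics/c7.png

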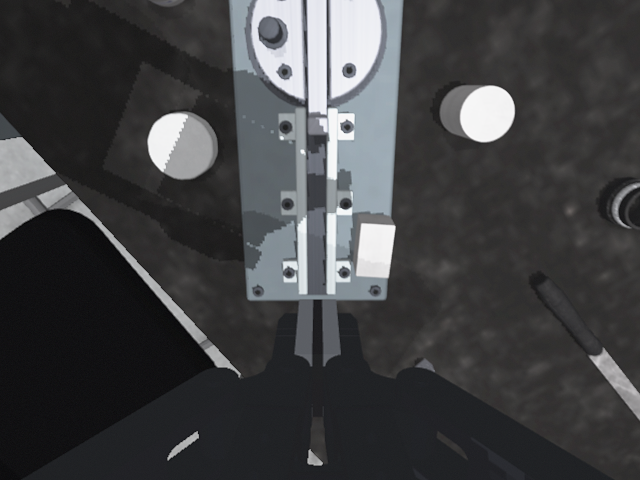

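The view shows the bar flat in the channel and through the disc, its lug at (317,128), with the block, samples and jar untouched. One numeric check before handing in.

Run:
```python
from h import *
W=pickle.load(open('w6.pkl','rb')); b=np.load('base.npz')
g=cv2.cvtColor(W['pixels'],cv2.COLOR_RGB2GRAY); print(g[100:170:2,317].tolist())
for n,z,a in(('railends',.028,[[303,109],[303,294]]),('lug top back/front',.06,[[317,137],[317,117]])):
    print(n,((ray(W,a,z)[:,:2]-b['t'])@b['R']*1000).round(1).tolist())
```

```text
[233, 233, 233, 233, 233, 237, 140, 111, 100, 166, 137, 135, 134, 134, 132, 130, 128, 101, 51, 54, 53, 52, 57, 62, 62, 62, 74, 115, 117, 115, 116, 116, 115, 115, 114]
railends [[-42.6, 10.0], [-174.8, 11.6]]
lug top back/front [[-56.8, 1.2], [-45.5, 1.2]]
```

```bash
python3 -c "
from rig import job
print(job.close_job())"
```

```text
the job is handed in; nothing more can be done
None
```

The disc was turned into line and the bar pushed through the slot until it was hard against the stop, the fingers are clear of everything, and the job was handed in at about 16 s; no verdict was shown.

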